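Load pressed tile strips onto an index table

ROBOT

A 6-joint arm with a two-finger parallel gripper is mounted at the origin on the work surface; the furniture and walls round the work are solid. World frame = base frame: x ahead of the robot, y to its left, z up, the work surface at z = 0. Lengths are in m, angles in rad, forces in N, time in s.
With the tool pointing down it reaches from about 0.325 to 0.775 m from the base axis. Payload 5.5 kg.
Tool frame: the origin (TCP) lies between the finger pads; the fingertips stand 8 mm ahead of it and the grasp point (between the pads) lies 11 mm behind it (tcp_to_tips is the distance from the TCP to the fingertips, in m); z points along the fingers, y is the direction in which the jaws open and shut (so a half turn about z gives the same grasp; the last joint's range is limited). The gripper opens to 88 mm and grips with 3 to 60 N. Pads are 20 mm wide; open, the fingers measure 115 mm over their backs; the gripper's body (75 mm by 178 mm) begins 61 mm behind the grasp point.
Start: joints at [-1.395, 0.091, 1.231, -0, 1.82, -0.057], TCP at [0.138, -0.584, 0.231] pointing down, gripper open.
Joint ranges: [-2.87, 2.87], [-0.86, 2.18], [0.17, 2.46], [-1.51, 4.65], [0.06, 2.69], [-2.65, 2.65]. Speed limits (rad/s): [2.57, 2.57, 3.01, 3.14, 3.14, 3.14].

INTERFACE

Orientations are given as a unit quaternion [w, x, y, z].
In Python, from bench import * gives the robot as it stands. Calls block until the motion is done:
- move_to(position, orientation): joint-space move of the TCP to a pose.
- move_l(position, speed=0.15, orientation=None): straight line of the TCP; orientation=None keeps the orientation; speed is the mean speed in m/s.
- movej(angles): joint-space move.
- gripper_open() and close(): open the fingers fully, or close them until they stop; the grip force is fixed at half the most.
- hold(seconds).
- inverse_kinematics(position, orientation): joint angles nearest the present ones, or None.
- state(): the state.
- get_image(name): name is "side" or "top" or "wrist"; returns a dict with "frame" (420x560x3 uint8, blue, green, red), "depth" (420x560 float32, m along the optical axis (not along the pixel's ray), 0 where there is no reading), "camera_matrix" (3x3 intrinsics, pixels), "view" (4x4, takes a point from world to camera coordinates). Camera axes: x right, y up, looking along -z (the intrinsics and any distortion apply to the point x, -y, -z); pixel columns grow to the right and rows downward; lengths in m; the calibration is good to about 2 mm. The wrist camera is an equidistant fisheye: a pixel r from the principal point sees the ray r / f radians off the axis. A picture is of the moment at which its call begins.
A pose or a line that the arm cannot do raises IKError and nothing moves.
- job_done(): hands the job in, once; it reports no verdict.
The state is a dict: "time": time; "joint_pos": joint angles; "dq": joint speeds; "joint_torque": joint torques, N m; "ee_pos": TCP position; "ee_rot": TCP orientation; "ft_force": force on the tool from outside, world axes, zero at the start; "moment": the same for the moment, N m; "finger_gap": finger opening in m.
Only numpy, scipy, OpenCV 4.12 (cv2) and the standard library are available. Lean on these libraries where they do the work, as an engineer would, in place of code of your own. Each camera call takes 0.05 s, during which the arm holds its last target.

TASK

First put the two old square tiles that were left on the four-station index table into the grey offcut box; then load the two or three tile strips that lie in the wooden rack with their front ends sticking out from under a board with a tin on it. Narrowest strip first and widest last, draw each strip straight out without disturbing the board or tin, lay it flat and lengthwise on the dark pad at the table's brass pointer, let go, then push the table gently by one of its posts exactly one station anticlockwise (seen from above) before fetching the next strip. Finish with every strip lying flat and centred on its own pad, the table at rest in its detent, and the last strip one station past the pointer.

Things in the scene. Friction and masses are not known exactly. Their poses are not given: they have to be found in the camera images.
- narrow_strip: narrowest tile strip, 100 x 24 x 6 mm, about 30 g, rectangular, blue-glazed top on a terracotta body; origin at the centre of its underside, x along its length, z up. May be absent (None)
- middle_strip: middle tile strip, 100 x 38 x 6 mm, about 45 g, looks the same but wider; origin and axes as the narrow strip's. May be absent (None). The wide strip and at least one of the other two are always there
- wide_strip: widest tile strip, 100 x 54 x 6 mm, about 65 g; origin and axes as the narrow strip's. Always there
- press_rack: low wooden rack fixed to the table; origin at table height under the board's middle, x along the row of lanes, y front to back: strips are drawn out toward -y. Strips lie on its 5 mm base plate (to y = -150 mm), 27 mm under the board, 73 mm out, a 4.5 mm stop bar (y = -10 mm) behind, lanes at x = -76, 0, 76 mm (which strip is where varies) parted by 4.5 mm ribs under the board
- press_board: loose plywood board 250 (rack x) x 90 (rack y) x 18 mm, 0.3 kg, lying on the strips and on a 6 mm runner at the back; front edge at rack y = -45 mm, top 29 mm above the table; a cleat under it behind the rack's stop bar keeps it from sliding forward more than about 5 mm. Origin at the centre of its underside, cleat apart. It sinks 1.5 mm in front when the strips are out
- tin: loose closed metal tin 73 x 115 x 34 mm, about 0.3 kg, lying on the board as a weight (top 63 mm above the table); origin at the centre of its underside
- index_base: fixed base of the index table; origin on the table top on the turning axis, z up. The disc on it: radius 160 mm, top at z = 38 mm, underside at 28 mm, a rim 4 mm wide and 5 mm high round its edge, a hub of 24 mm radius and 13 mm height. A bracket with a brass pointer stands just outside the rim at the base's +y (to radius 178 mm, height 39 mm)
- turntable (a joint): disc angle, rad, 0 at the start, growing anticlockwise seen from above, endless. Detent every 90 degrees: pushed past half way it is drawn on into the next and settles, damped, in about 2 s; 3 to 6 N on a post turns it. Four upright steel posts, 14 mm thick, 45 mm high above the disc, 135 mm from the axis, at 45, 135, 225, 315 degrees from the base's x plus this angle
- load_mark (a point): loading station at the pointer: fixed point at disc top height, 98 mm from the axis at the base's +y. In every detent one of the four dark pads (128 mm tangential x 60 mm radial, flush with the disc, centred 98 mm from the axis) is here, its length along the base's x
- next_mark (a point): first station past the pointer anticlockwise: fixed point, 98 mm from the axis at the base's -x; pad length along the base's y
- second_mark (a point): second station past the pointer: fixed point, 98 mm from the axis at the base's -y; pad length along the base's x
- third_mark (a point): third station past the pointer: fixed point, 98 mm from the axis at the base's +x; pad length along the base's y
- old_tile_1: old square tile, 46 x 46 x 6 mm, 26 g, blue-glazed on terracotta, lying on the disc about on the pad at the pointer; origin at the centre of its underside, x and y square to its edges
- old_tile_2: the other old square tile, alike, lying on the disc about on the pad at the base's -x (the robot's side)
- offcut_box: open grey plastic box fixed to the table right of the index table, outside 110 (x) x 150 (y) x 30 mm, walls 4 mm; origin at the centre of its underside. Beyond it stands a drawer cabinet 0.19 m high, right of and behind the index table: keep clear of it

How it is judged:
By the outcome, as a careful person would: the job done as asked, in the order asked, and still so for the second after the job is handed in, with the robot touching nothing.
Of narrow_strip, middle_strip only 1 to 2 are there at a start; the rules pass over those that are not, and their reading is None.
At some moment in a run one of narrow_strip, middle_strip, wide_strip may be knocked a few centimetres aside while the robot is not near it.
Once in a run the grip may slacken for a moment while it holds something.
It also fails if it takes over 210 s, if anything falls off the work surface, if the arm or the gripper's body presses on something with over 40 N, if the wrist force passes 120 N, or if a joint passes its speed limit or range.

## Working session

There is one attempt and no reset: what is moved stays moved. The work goes in short steps, each a Python script; the robot and the scene stay as the last script left them, time stands still between calls to the robot, and variables do not carry over. Pictures are saved under pics/ and viewed, and the job is handed in when it is done.

```bash
ls; mkdir -p pics; python3 - <<'E'
from bench import *
import cv2,numpy as np
s=state();print(s)
for n in("side","top","wrist"):
    g=get_image(n);cv2.imwrite(f"pics/a_{n}.png",g["frame"]);print(n,g["camera_matrix"].tolist(),np.round(g["view"],4).tolist(),[k for k in g])
E
```

```text
pics
{'time': 0.0, 'joint_pos': array([-1.39469656e+00,  9.18384478e-02,  1.23190254e+00,  1.10290851e-05,
        1.81983811e+00, -5.66962173e-02]), 'dq': array([-8.47406246e-05,  8.53409444e-04,  1.01371998e-03, -2.41225266e-03,
        2.80426414e-04,  3.95023828e-05]), 'joint_torque': array([ 1.98235748e-04, -4.46449363e+01, -4.06439030e+01,  6.99542183e-02,
        2.95665627e-02, -1.51773061e-04]), 'ee_pos': array([ 0.1383702 , -0.58351502,  0.22950972]), 'ee_rot': array([-9.91767538e-04,  9.93232751e-01,  1.16136623e-01, -5.39254300e-05]), 'ft_force': array([ 0.08400313, -0.71386785, -0.83654072]), 'moment': array([-0.05437069,  0.04619931,  0.02645526]), 'finger_gap': 0.08787209555993665}
side [[493.8510501082202, 0.0, 285.80007650546287], [0.0, 493.8510501082202, 194.3990593241782], [0.0, 0.0, 1.0]] [[0.9996, 0.0248, 0.0098, -0.4983], [-0.0235, 0.647, 0.7621, -0.0847], [0.0126, -0.7621, 0.6473, -1.1057], [0.0, 0.0, 0.0, 1.0]] ['frame', 'depth', 'camera_matrix', 'view']
top [[488.9114731683942, 0.0, 278.40341408410916], [0.0, 488.9114731683942, 203.2179755472781], [0.0, 0.0, 1.0]] [[0.0001, -1.0, -0.0009, 0.0597], [0.986, -0.0, 0.1666, -0.5136], [-0.1666, -0.0009, 0.986, -1.0635], [0.0, 0.0, 0.0, 1.0]] ['frame', 'depth', 'camera_matrix', 'view']
wrist [[325.19226210127806, 0.0, 279.17546026298123], [0.0, 325.19226210127806, 209.1856632997978], [0.0, 0.0, 1.0]] [[0.2309, -0.973, -0.0017, -0.6013], [0.9341, 0.2222, -0.2796, 0.0344], [0.2724, 0.0629, 0.9601, -0.3912], [0.0, 0.0, 0.0, 1.0]] ['frame', 'depth', 'camera_matrix', 'view']
```

View pics/a_side.png

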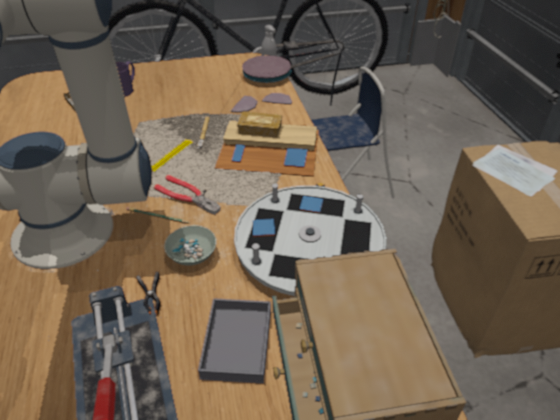

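View pics/a_top.png

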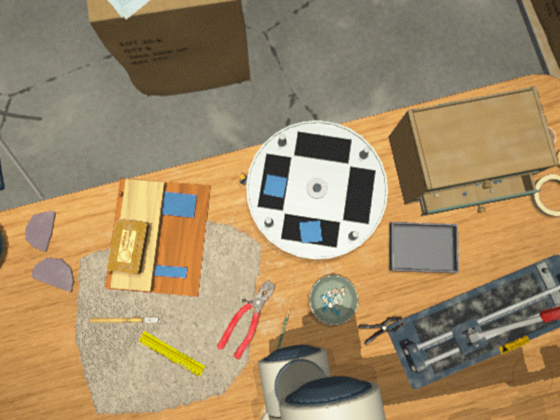

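View pics/a_wrist.png

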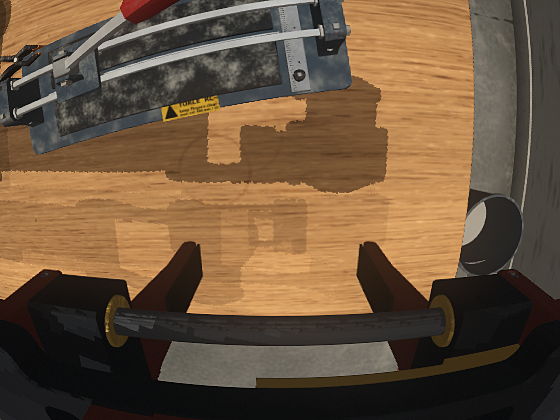

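The top view shows the disc with its hub at (317,188), old tiles at (275,186) and (311,231), and the pointer at (243,178). The rack is on the left with a wide strip at (180,204) and a thinner one at (171,272), and the box is at (424,247). Next I'll measure them.

```bash
cat > h.py <<'E'
from bench import *
import cv2,numpy as np
def unp(g,px,z,fish=False):
    K=g["camera_matrix"];V=g["view"];px=np.asarray(px,float).reshape(-1,2)
    u=(px[:,0]-K[0,2])/K[0,0];v=(px[:,1]-K[1,2])/K[1,1]
    if fish:
        r=np.hypot(u,v)+1e-12;s=np.sin(r)/r;d=np.c_[u*s,-v*s,-np.cos(r)]
    else: d=np.c_[u,-v,-np.ones(len(u))]
    R=V[:3,:3];c=-R.T@V[:3,3];w=d@R
    t=(z-c[2])/w[:,2]
    return (c+w*t[:,None])[:,:2]
def blue(g):
    h=cv2.cvtColor(g["frame"],cv2.COLOR_BGR2HSV)
    return cv2.inRange(h,(98,110,60),(118,255,255))
def rects(g,z,fish=False,mina=60,mask=None):
    m=blue(g) if mask is None else mask
    cs,_=cv2.findContours(m,cv2.RETR_EXTERNAL,cv2.CHAIN_APPROX_NONE)
    out=[]
    for c in cs:
        if cv2.contourArea(c)<mina: continue
        w=unp(g,c.reshape(-1,2),z,fish)
        r=cv2.minAreaRect((w*1000).astype(np.float32))
        out.append((c.reshape(-1,2).mean(0).round(0).tolist(),np.round(r[0],1).tolist(),np.round(r[1],1).tolist(),round(r[2],1)))
    return out
E
python3 - <<'E'
from h import *
for n in("top","side"):
    g=get_image(n)
    for z in(0.011,0.044):
        print(n,z);[print("  ",r) for r in rects(g,z)]
g=get_image("top");hsv=cv2.cvtColor(g["frame"],cv2.COLOR_BGR2HSV)
# black pads
m=cv2.inRange(hsv,(0,0,0),(180,255,45));
m[:110]=0;m[265:]=0;m[:,:240]=0;m[:,390:]=0
for r in rects(g,0.038,mask=m,mina=300):print("pad",r)
m=cv2.inRange(hsv,(0,0,60),(180,70,130)) ;m[:, :380]=0;m[:,470:]=0;m[:215]=0;m[280:]=0
for r in rects(g,0.03,mask=m,mina=300):print("box?",r)
print(unp(g,[317,188],.051),unp(g,[243,178],.039))
print(g["depth"][188,300],g["depth"][204,180])
c=cv2.resize(g["frame"][165:310,90:270],None,fx=4,fy=4,interpolation=cv2.INTER_CUBIC);cv2.imwrite("pics/b1.png",c)
c=cv2.resize(g["frame"][110:270,230:400],None,fx=3.7,fy=3.7,interpolation=cv2.INTER_CUBIC);cv2.imwrite("pics/b2.png",c)
E
```

```text
top 0.011
   ([170.0, 271.0], [362.4, 306.3], [71.7, 19.7], 86.0)
   ([310.0, 231.0], [452.7, -14.3], [49.8, 49.4], 6.8)
   ([179.0, 204.0], [516.7, 292.2], [73.8, 50.1], 83.6)
   ([274.0, 185.0], [561.8, 68.4], [48.7, 47.7], 79.4)
top 0.044
   ([170.0, 271.0], [361.4, 299.0], [69.6, 19.1], 86.0)
   ([310.0, 231.0], [449.1, -12.1], [48.3, 48.0], 6.8)
   ([179.0, 204.0], [511.2, 285.4], [71.7, 48.7], 83.6)
   ([274.0, 185.0], [555.0, 68.1], [47.3, 46.3], 79.4)
side 0.011
   ([264.0, 226.0], [447.7, 24.7], [47.3, 45.3], 2.0)
   ([311.0, 203.0], [555.0, 106.8], [43.2, 47.9], 79.6)
   ([295.0, 157.0], [516.6, 292.0], [70.9, 46.6], 85.0)
   ([238.0, 152.0], [363.2, 305.7], [68.8, 17.0], 87.6)
side 0.044
   ([264.0, 226.0], [450.4, -9.4], [45.2, 43.3], 2.0)
   ([311.0, 203.0], [553.1, 69.2], [41.3, 45.8], 79.6)
   ([295.0, 157.0], [516.3, 246.5], [67.9, 44.6], 85.0)
   ([238.0, 152.0], [369.4, 259.6], [65.9, 16.3], 87.6)
pad ([296.0, 225.0], [457.8, 14.6], [68.0, 52.3], 80.9)
pad ([359.0, 195.0], [534.9, -123.7], [53.0, 120.2], 81.1)
pad ([271.0, 181.0], [565.6, 70.0], [52.6, 120.3], 81.0)
pad ([324.0, 146.0], [647.0, -42.1], [121.4, 52.1], 81.0)
box? ([423.0, 248.0], [415.5, -267.2], [150.4, 108.0], 88.0)
[[ 0.54712945 -0.02748448]] [[0.57292344 0.1408566 ]]
1.1156918 1.1405519
```

View pics/b1.png

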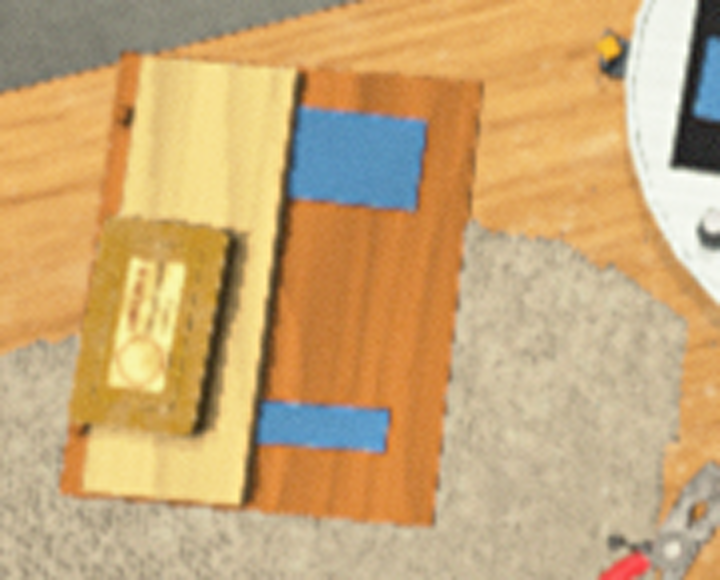

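View pics/b2.png

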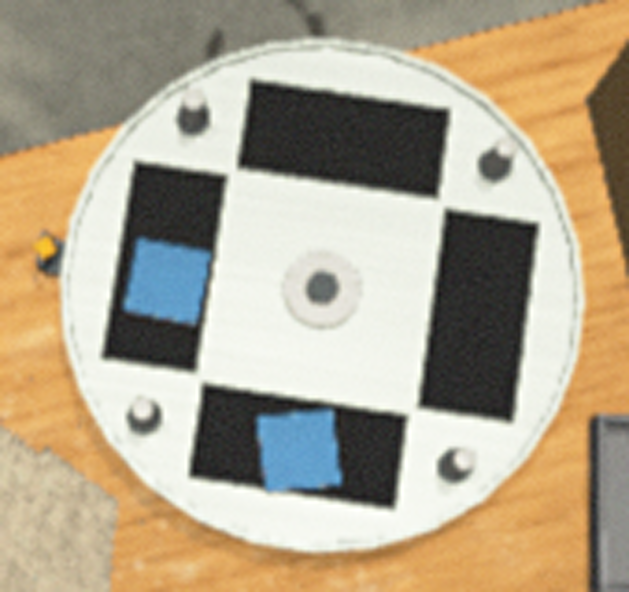

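Both views give widths of about 20+4 mm and 50+4 mm, 154 mm apart, so only the narrow and wide strips are present, in the outer lanes. The table axis is at about (550,-27) mm with its base turned -9°. The rack is turned about -5°. I'll refine from the wrist camera above old tile 2, and check clearance to the cabinet.

```bash
cat >> h.py <<'E'
def q(a):
    a=np.radians(a);return [0,float(np.cos(a/2)),float(np.sin(a/2)),0]
def mt(x,y,z,a):
    move_to([x/1e3,y/1e3,z/1e3],q(a));rep()
def ml(x,y,z,a=None,v=0.15):
    move_l([x/1e3,y/1e3,z/1e3],v,None if a is None else q(a));rep()
def rep():
    s=state();print("t%.1f"%s["time"],np.round(s["ee_pos"]*1e3,1),"f",np.round(s["ft_force"],1),"gap%.1f"%(s["finger_gap"]*1e3))
def save(n,name):
    g=get_image(name);cv2.imwrite(f"pics/{n}.png",g["frame"]);return g
E
python3 - <<'E'
from h import *
g=get_image("top");K=g["camera_matrix"];V=g["view"];d=g["depth"]
v,u=np.mgrid[0:420,0:560];P=np.stack([(u-K[0,2])/K[0,0]*d,-(v-K[1,2])/K[1,1]*d,-d],-1).reshape(-1,3)
W=(P-V[:3,3])@V[:3,:3];W=W[d.ravel()>0]
s=W[(W[:,1]<-.15)&(W[:,1]>-.6)&(W[:,0]>.3)&(W[:,0]<.9)]
for h in(.05,.1,.15):
    b=s[s[:,2]>h];print(h,b.min(0),b.max(0), b[b[:,1]>-.35].min(0))
mt(450,-11,240,4)
g=save("c1","wrist")
for r in rects(g,.044,True):print(r)
E
```

```text
0.05 [ 0.30133553 -0.56667886  0.05004391] [ 0.73334269 -0.20261896  0.19228244] [ 0.47974376 -0.34999543  0.05004391]
0.1 [ 0.4803161  -0.49849206  0.10007303] [ 0.73334269 -0.20261896  0.19228244] [ 0.4803161  -0.34999543  0.10007303]
0.15 [ 0.51737922 -0.49849206  0.15000815] [ 0.73334269 -0.20315368  0.19228244] [ 0.51737922 -0.34994411  0.15000815]
t2.7 [450.1 -11.6 239.9] f [ 0.7 -0.4 -0.5] gap87.8
([59.0, 228.0], [376.8, 278.2], [65.0, 20.2], 85.8)
([282.0, 182.0], [450.1, -13.2], [45.1, 43.8], 6.7)
([211.0, 89.0], [554.8, 67.4], [44.8, 45.4], 79.2)
```

Tile 2 agrees in all three views to about 2 mm. The nearest part of the cabinet is at x = 0.48, so I'll lower the tiles into the box at x = 0.40 with the camera side facing the robot.

```bash
python3 - <<'E'
from h import *
mt(450,-12,150,186.7)
ml(450,-12,60,None,.12); ml(450,-12,48,None,.04)
close();rep()
ml(450,-12,140,None,.12)
g=save("d1","wrist")
mt(402,-267,120,178)
ml(402,-267,24,None,.1)
gripper_open();rep()
ml(402,-267,140,None,.15)
g=save("d2","wrist")
mt(553,68,180,79.3)
g=save("d3","wrist")
for r in rects(g,.044,True):print(r)
E
```

```text
t5.4 [450.  -12.  150.1] f [-0.8  0.6 -0.7] gap87.4
t6.3 [450.5 -12.1  60.9] f [0.2 0.1 0. ] gap87.8
t6.8 [449.8 -12.   47.7] f [-0.7  0.   0.9] gap87.9
t7.5 [450. -12.  48.] f [ 0.4 -0.1  0.4] gap45.4
t8.4 [449.6 -12.  139. ] f [-0.6 -0.  -1. ] gap45.4
t9.5 [ 402.3 -266.2  119.8] f [ 0.4  0.3 -0.4] gap45.7
t10.6 [ 402.5 -267.3   24.8] f [-0.3 -0.5  0.1] gap45.2
t11.4 [ 402. -267.   24.] f [-0.2  0.4 -0.6] gap88.1
t12.3 [ 401.6 -266.7  138.8] f [-1.9  0.5  0.5] gap87.8
t14.5 [552.9  67.6 179.8] f [-0.6  0.4  0.3] gap87.7
([280.0, 180.0], [557.7, 82.9], [13.0, 44.5], 79.1)
([203.0, 11.0], [520.4, 255.6], [26.1, 48.0], 82.3)
([75.0, 27.0], [383.6, 288.3], [63.8, 20.5], 86.0)
```

View pics/d1.png

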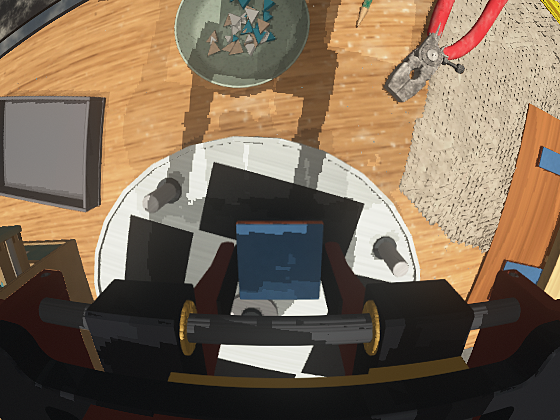

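View pics/d2.png

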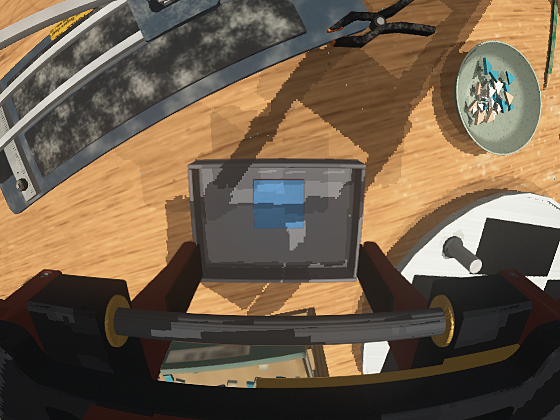

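View pics/d3.png

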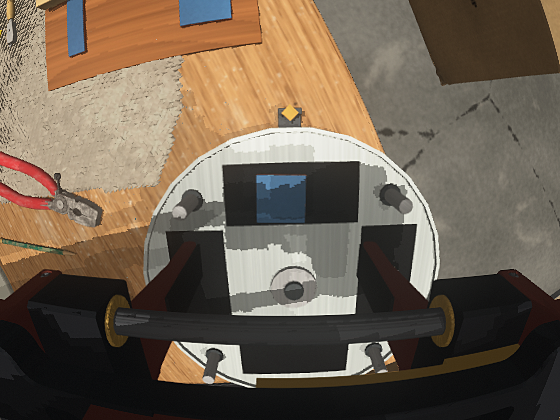

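Tile 2 lies in the box at (278,203), and tile 1 is on the pointer pad at (281,197), partly in shadow. I'll move it next.

```bash
python3 - <<'E'
from h import *
mt(554.3,68.2,120,79.3)
ml(554.3,68.2,60,None,.12); ml(554.3,68.2,48,None,.04)
close();rep()
ml(554.3,68.2,140,None,.12)
mt(402,-267,120,178)
rep()
ml(402,-267,31,None,.1)
gripper_open();rep()
ml(402,-267,140,None,.15)
save("e1","wrist")
mt(440,120,330,85)
g=save("e2","wrist")
for r in rects(g,.011,True):print("w",r)
g=save("e3","top")
for r in rects(g,.011):print("t",r)
E
```

```text
t14.9 [553.2  67.8 118.8] f [0.1 0.2 0.7] gap87.8
t15.5 [554.9  68.3  61.3] f [-0.9 -0.3  1.3] gap87.9
t16.0 [554.1  68.2  47.7] f [0.4 0.7 0.4] gap87.8
t16.7 [554.3  68.2  48.1] f [-0.3 -0.8 -0. ] gap45.3
t17.6 [553.9  68.2 138.9] f [-0.4 -0.3  0.1] gap45.3
t19.7 [ 402.2 -266.7  119.9] f [-0.4  0.3 -0.1] gap45.3
t19.7 [ 402.2 -266.7  119.9] f [-0.4  0.3 -0.1] gap45.3
t20.8 [ 402.4 -267.3   31.8] f [ 0.2 -0.3  0.2] gap45.4
t21.6 [ 402. -267.   31.] f [ 0.5  0.5 -0.2] gap88.0
t22.4 [ 401.6 -266.7  138.8] f [-0.3  0.2 -1.2] gap87.6
t24.6 [440.1 119.7 329.6] f [ 1.2  0.5 -0.9] gap87.8
w ([277.0, 370.0], [402.4, -271.4], [40.9, 46.1], 86.9)
w ([215.0, 50.0], [362.8, 305.1], [71.6, 22.3], 85.7)
w ([322.0, 48.0], [517.5, 291.7], [74.8, 52.6], 84.7)
t ([166.0, 271.0], [363.2, 315.9], [52.4, 19.6], 86.0)
t ([422.0, 254.0], [401.2, -269.6], [41.1, 44.0], 0.0)
```

View pics/e1.png

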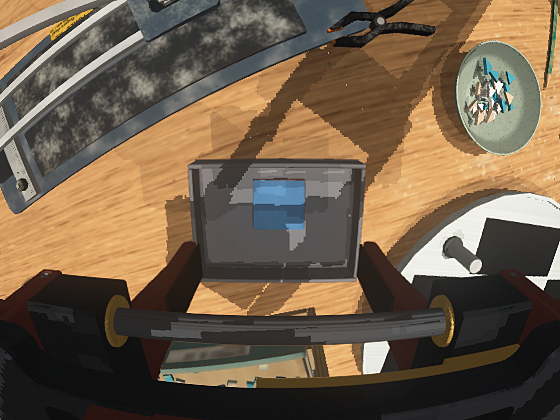

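View pics/e2.png

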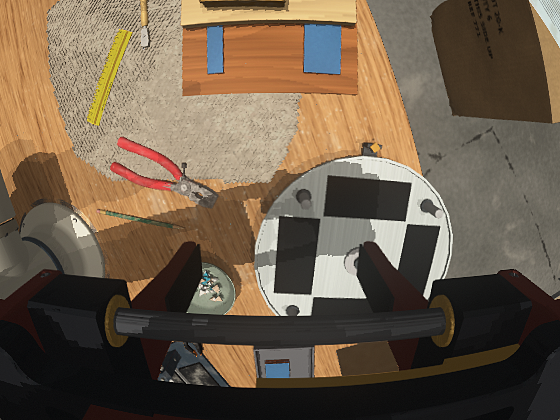

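View pics/e3.png

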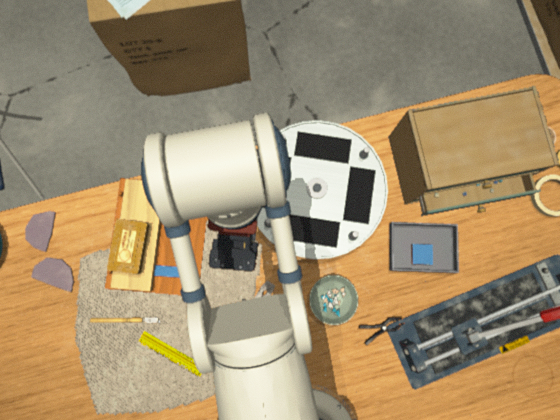

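Both tiles are stacked in the box at (422,254) in the top view, and the disc is empty. The strips are undisturbed. I'll check the pads from this wrist view, then draw the narrow strip.

```bash
cat >> h.py <<'E'
def pads(g,fish,mina=300):
    hsv=cv2.cvtColor(g["frame"],cv2.COLOR_BGR2HSV)
    m=cv2.inRange(hsv,(0,0,0),(180,255,45))
    return [r for r in rects(g,.038,fish,mina,m) if 45<min(r[2])<70 and 105<max(r[2])<140]
E
python3 - <<'E'
from h import *
g=get_image("wrist")
for r in pads(g,True):print("pad",r)
n=(363.6,319.2);d=np.array([-.084,-.9965])
mt(*n,120,85.2)
g=save("f1","wrist")
for r in rects(g,.011,True):print(r)
E
```

```text
pad ([296.0, 258.0], [453.9, -12.4], [126.3, 58.9], 81.3)
pad ([371.0, 202.0], [566.2, 68.9], [58.5, 126.8], 80.8)
t25.9 [364.6 319.1 121.4] f [-0.3  0.4  0.5] gap87.6
([441.0, 222.0], [517.2, 289.9], [70.8, 53.0], 83.7)
([278.0, 189.0], [364.6, 332.7], [10.3, 21.8], 85.1)
```

View pics/f1.png

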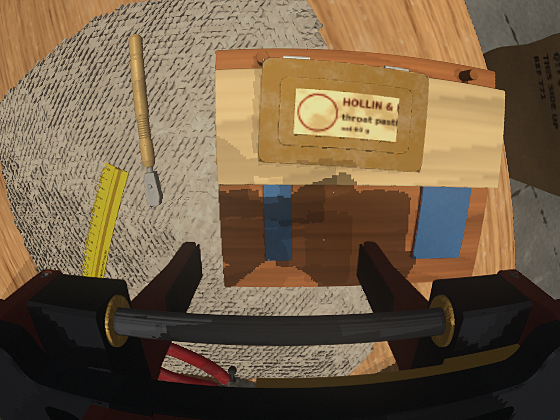

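The pads agree between the top and wrist views to 1 mm, giving a load mark of about (566,69.5). The narrow strip at (278,222) sits centred between the fingers. I'll grasp it and draw it out.

```bash
python3 - <<'E'
from h import *
n=np.array([363.8,318.2]);d=np.array([-.084,-.9965])
ml(*n,35,85.2,.1); ml(*n,15.5,85.2,.04)
close();rep()
ml(*(n+55*d),15.5,85.2,.06)
ml(*(n+56*d),70,85.2,.1)
save("g1","wrist");save("g2","side")
E
```

```text
t26.9 [364.2 318.5  35.8] f [-0.1  0.2  0.4] gap87.8
t27.6 [363.7 318.2  15.4] f [ 0.1 -0.7  0.2] gap87.7
t28.6 [363.8 318.2  15.5] f [ 0.9 -0.7 -0.8] gap23.1
t29.7 [359.2 263.6  15.5] f [ 0.3  0.6 -0.3] gap23.3
t30.4 [358.9 262.3  69.6] f [ 0.4 -0.7 -0.9] gap23.6
```

View pics/g1.png

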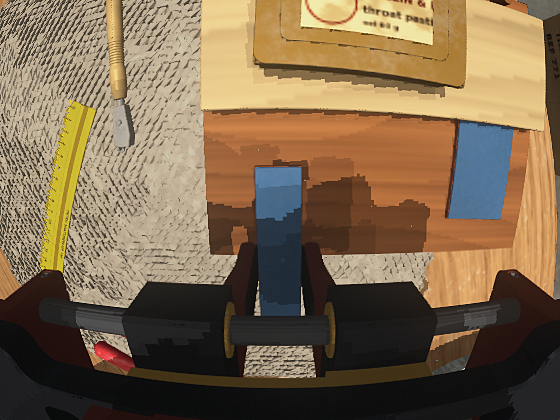

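View pics/g2.png

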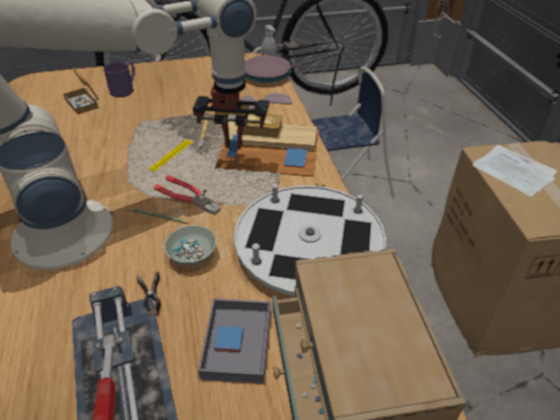

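The narrow strip is out and held level, and the board and tin look in place. I'll measure its far end relative to the TCP, then carry it to the pad.

```bash
python3 - <<'E'
from h import *
g=get_image("wrist")
p=unp(g,[[255,167],[302,167]],.065,True)*1e3;e=state()["ee_pos"][:2]*1e3
ax=np.array([np.cos(np.radians(85.2)),np.sin(np.radians(85.2))])
print("end along tool x",(p-e)@ax, "lat",(p-e)@np.array([ax[1],-ax[0]]))
ml(359,262,140,None,.15)
mt(565.5,67.8,130,171)
g=save("h1","wrist")
print(rects(g,.125,True))
E
```

```text
end along tool x [50.36728935 50.37155055] lat [-11.5680549   11.58327831]
t31.1 [358.8 261.9 139.2] f [ 0.5 -0.3 -1. ] gap23.1
t32.9 [565.2  68.2 129.7] f [ 0.9  1.1 -0.2] gap23.3
[([278.0, 272.0], [575.1, 64.8], [22.9, 49.1], 81.2), ([271.0, 196.0], [532.2, 70.5], [22.4, 37.5], 81.0), ([497.0, 125.0], [505.7, 202.8], [44.3, 30.8], 83.7)]
```

View pics/h1.png

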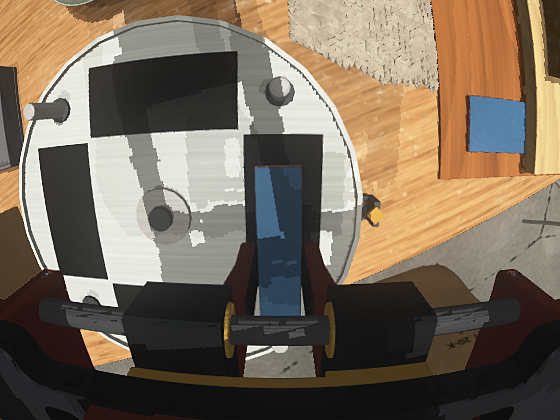

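The grip is 0.4 mm from the strip's centre and the strip is in line with the pad. I'll lower it, release, lift and check.

```bash
python3 - <<'E'
from h import *
ml(565.8,68,60,171,.1); ml(565.8,68,50.3,171,.03)
g=get_image("wrist");p=unp(g,[[255,167],[302,167]],.046,True)
hold(.2)
gripper_open();rep()
ml(565.8,68,80,171,.1)
ml(440,60,200,None,.3)
mt(400,0,300,171)
g=save("i1","wrist")
for r in rects(g,.044,True):print(r)
for r in pads(g,True):print("p",r)
g=save("i2","top")
for r in rects(g,.044):print(r)
E
```

```text
t33.8 [566.2  68.   60.7] f [-0.2 -0.3 -0.4] gap23.4
t34.2 [565.7  68.   50.1] f [-0.   0.3 -0.2] gap23.3
t35.6 [565.8  68.   50.3] f [-0.3  0.  -0.3] gap87.5
t36.0 [566.2  68.   80.7] f [-0.3 -0.8 -0.6] gap87.9
t36.7 [440.2  60.  198.6] f [1.2 0.2 0.2] gap88.2
t37.3 [400.7  -0.  298.1] f [0.  0.8 0.3] gap87.7
([344.0, 279.0], [563.9, 66.5], [23.0, 99.2], 82.1)
([468.0, 227.0], [508.1, 270.3], [68.4, 38.9], 83.0)
([108.0, 205.0], [397.3, -251.2], [41.8, 41.2], 86.9)
p ([287.0, 216.0], [453.2, -12.7], [126.9, 57.7], 81.0)
([422.0, 254.0], [399.5, -259.5], [40.1, 42.4], 87.4)
([178.0, 204.0], [511.4, 285.6], [72.4, 48.2], 84.2)
([273.0, 180.0], [565.1, 71.5], [24.5, 100.4], 76.3)
```

View pics/i1.png

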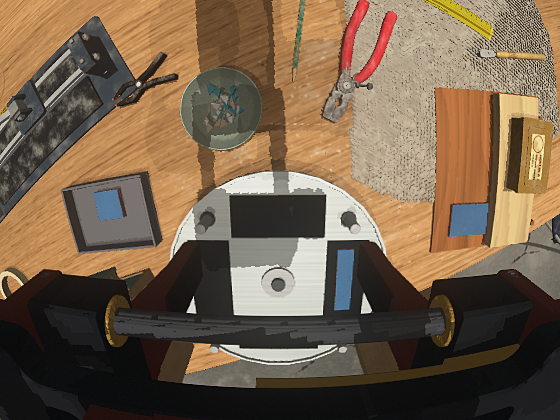

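View pics/i2.png

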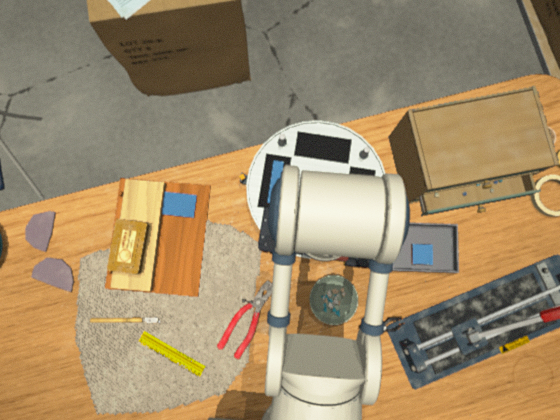

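The narrow strip lies flat on the pad, within about 2 mm of centre. Next I'll close the gripper and push the 135° post along an arc on the robot's side.

```bash
cat >> h.py <<'E'
def P(th,r=135):
    f=np.radians(th-9.0);return (550.3+r*np.cos(f),-27+r*np.sin(f))
def push(z=62,r=135,end=178):
    close();mt(*P(113,r),130,14);ml(*P(113,r),z,14,.12)
    ml(*P(125,r),z,26,.07)
    n=4;ths=np.linspace(125,end,n+1)[1:]
    for t in ths: ml(*P(t,r),z,t-99,.06)
    ml(*P(end,r),z+60,end-99,.1)
E
python3 - <<'E'
from h import *
push()
hold(.3)
g=save("j1","top")
E
```

```text
t41.2 [517.7 103.9 130.2] f [ 0.2 -0.1  0.7] gap0.5
t42.0 [518.  104.   62.7] f [-0.5 -0.7 -0.8] gap0.3
t42.5 [491.8  94.4  63. ] f [ 0.8  0.3 -1.3] gap0.6
t43.2 [465.6  77.7  62.4] f [3.5 0.3 0.4] gap0.1
t43.9 [443.8  55.4  62.4] f [4.8 1.5 0. ] gap0.6
t44.5 [427.   28.7  61.8] f [0.9 1.4 1.7] gap0.5
t45.2 [417.5  -1.1  61.7] f [-0.2 -0.8 -0.4] gap0.2
t45.9 [417.6  -1.2 121.5] f [-0.   0.5  0.4] gap0.6
```

View pics/j1.png

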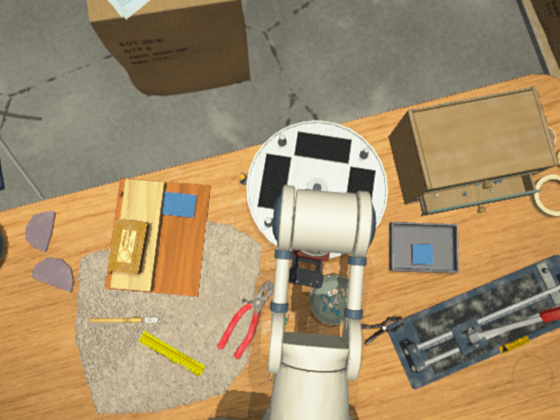

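The table turned and an empty pad now stands at the pointer. I'll move over the wide strip and check both the disc and the rack.

```bash
python3 - <<'E'
from h import *
gripper_open()
mt(518,290,250,85)
g=save("k1","top")
for r in rects(g,.044):print("t",r)
for r in rects(g,.011):print("t11",r)
for r in pads(g,False):print("p",r)
g=save("k2","wrist")
for r in rects(g,.011,True):print("w",r)
g=save("k3","side")
for r in rects(g,.044):print("s",r)
E
```

```text
t48.9 [518.  289.  249.6] f [ 0.2 -0.3 -0.2] gap87.5
t ([422.0, 254.0], [399.1, -260.0], [39.9, 42.9], 0.0)
t ([311.0, 228.0], [455.7, -13.3], [102.2, 26.4], 81.2)
t ([188.0, 203.0], [510.5, 268.5], [36.4, 46.5], 86.0)
t11 ([422.0, 254.0], [401.2, -269.7], [41.1, 44.2], 0.0)
t11 ([311.0, 228.0], [459.6, -15.5], [105.3, 27.2], 81.2)
t11 ([188.0, 203.0], [516.0, 274.8], [37.5, 47.9], 86.0)
p ([310.0, 230.0], [453.5, -11.6], [121.4, 52.5], 80.9)
p ([359.0, 195.0], [534.5, -123.9], [53.3, 120.6], 80.7)
p ([274.0, 182.0], [565.6, 69.8], [53.1, 120.2], 80.9)
p ([323.0, 147.0], [646.8, -42.7], [121.9, 52.2], 81.1)
w ([255.0, 372.0], [452.7, -29.7], [70.2, 24.8], 81.9)
w ([293.0, 166.0], [532.6, 304.9], [40.2, 24.8], 83.1)
s ([228.0, 337.0], [405.9, -286.3], [39.7, 40.4], 87.6)
s ([265.0, 227.0], [454.7, -10.4], [98.5, 23.9], 80.5)
s ([295.0, 156.0], [516.6, 247.4], [64.6, 45.4], 84.7)
```

View pics/k1.png

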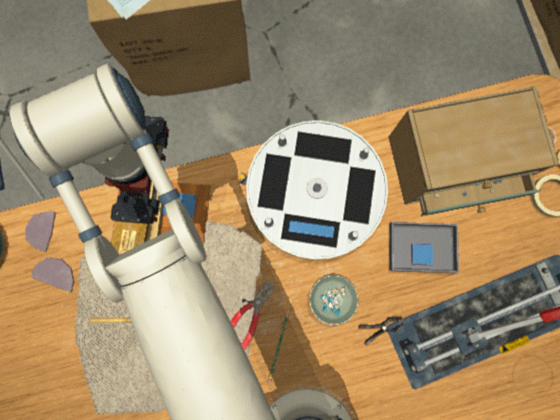

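View pics/k2.png

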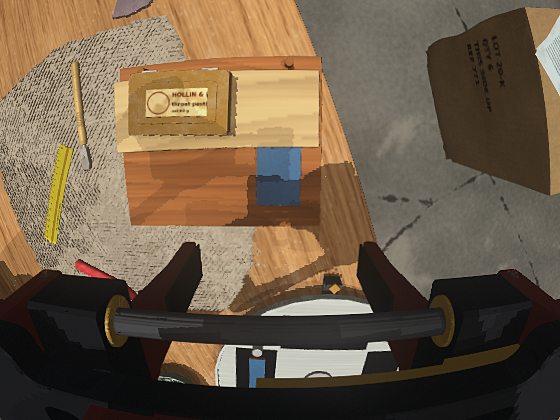

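View pics/k3.png

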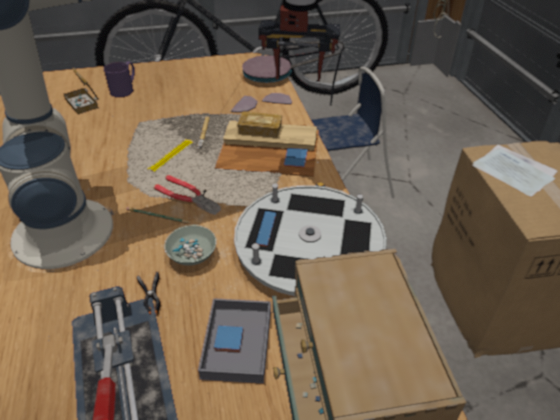

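The disc turned exactly one station. The narrow strip is centred on the -x pad to about 2 mm, and the wide strip, board and tin are unchanged. I'll draw the wide strip now.

```bash
python3 - <<'E'
from h import *
n=np.array([518,304.8]);d=np.array([-.089,-.996]);a=84.9
mt(*n,110,a);ml(*n,35,a,.1); ml(*n,15.5,a,.04)
close();rep()
ml(*(n+57*d),15.5,a,.05)
ml(*(n+58*d),70,a,.1)
g=save("l1","wrist");save("l2","side")
m=rects(g,.0655,True)
print(m)
E
```

```text
t49.7 [518.5 304.6 111.4] f [ 0.  -0.2  0. ] gap87.9
t50.6 [518.5 305.   35.9] f [0.5 0.8 0.5] gap88.1
t51.2 [517.9 304.7  15.3] f [ 0.1  0.7 -0.4] gap88.0
t51.9 [518.1 304.8  15.6] f [ 0.1 -0.5  0.6] gap53.2
t53.1 [513.  247.7  15.6] f [ 0.8 -2.3  1.9] gap53.5
t53.8 [512.6 247.   69.5] f [-0.  -0.4 -1.6] gap53.3
[([277.0, 237.0], [513.7, 253.4], [85.0, 52.8], 83.7)]
```

View pics/l1.png

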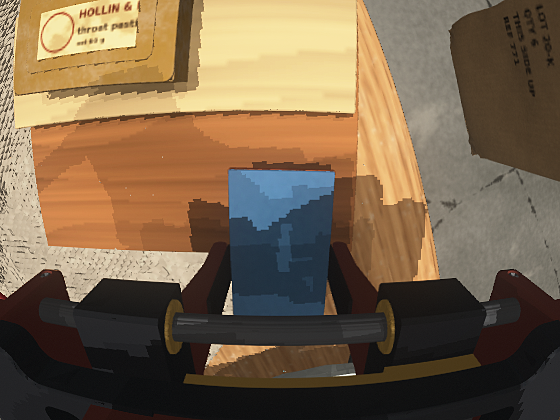

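View pics/l2.png

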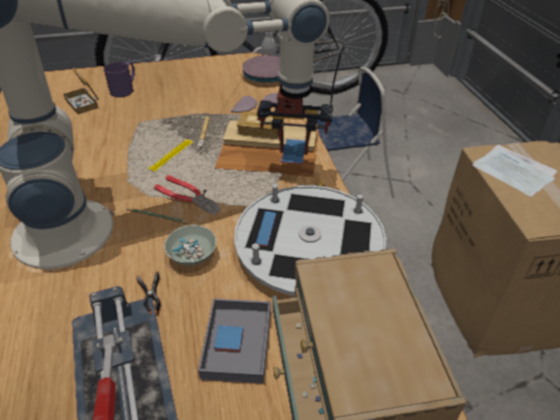

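The wide strip is held level and clear of the rack, with its far edge at row 170. I'll measure the offset of its end, carry it over, and re-measure in case the grip slackens.

```bash
python3 - <<'E'
from h import *
def off(a):
    g=get_image("wrist");s=state();z=s["ee_pos"][2]-.0045
    p=unp(g,[[231,170],[280,170],[333,172]],z,True)*1e3;e=s["ee_pos"][:2]*1e3
    A=np.radians(a);ax=np.array([np.cos(A),np.sin(A)]);print("x",(p-e)@ax,"lat",(p-e)@np.array([ax[1],-ax[0]]))
off(84.9)
ml(513,247,140,None,.15)
mt(565.5,67.8,130,171)
g=save("m1","wrist")
for r in rects(g,.1255,True):print(r)
E
```

```text
x [48.88714577 48.75252297 47.93029358] lat [-23.68117622   0.71566551  27.18585392]
t54.6 [512.8 246.9 139.2] f [-0.6  0.2 -1.5] gap52.9
t56.2 [565.3  68.1 129.5] f [ 0.   0.3 -0.6] gap53.0
([283.0, 226.0], [557.2, 67.5], [53.0, 85.2], 79.8)
([107.0, 105.0], [463.5, -9.6], [11.5, 15.2], 82.0)
([163.0, 97.0], [468.6, 25.5], [48.4, 15.4], 81.9)
```

View pics/m1.png

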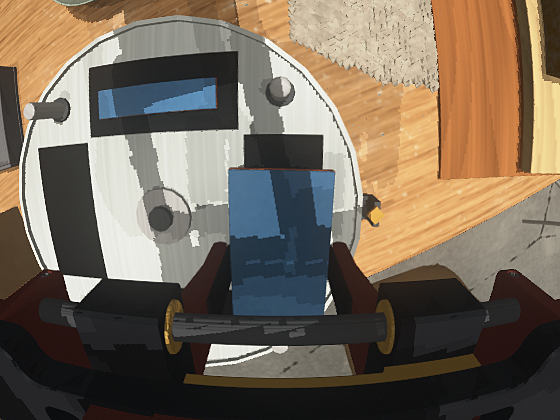

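Its offset is 1.2 mm along and about 1° of yaw; I'll correct both while lowering.

```bash
python3 - <<'E'
from h import *
ml(564.7,68.2,60,172,.1); ml(564.7,68.2,50.3,172,.03)
hold(.2)
gripper_open();rep()
ml(564.7,68.2,80,172,.1)
ml(440,60,200,None,.3)
mt(400,-60,300,171)
g=save("n1","wrist")
for r in rects(g,.044,True):print("w",r)
g=save("n2","side")
for r in rects(g,.044):print("s",r)
g=save("n3","top")
for r in rects(g,.044):print("t",r)
E
```

```text
t57.1 [565.1  68.2  60.7] f [-0.4 -0.2  0.2] gap53.2
t57.6 [564.5  68.2  50.1] f [0.7 0.2 0.3] gap53.6
t58.5 [564.7  68.2  50.3] f [-0.6  0.1 -0.5] gap87.8
t58.9 [565.1  68.2  80.7] f [-0.4  0.1 -0.1] gap88.2
t59.7 [440.2  60.  198.6] f [ 0.7 -1.2  0.1] gap87.9
t60.4 [400.5 -59.8 297.8] f [ 0.3  0.8 -0.4] gap87.6
w ([360.0, 259.0], [544.4, 38.6], [53.4, 97.7], 80.1)
w ([341.0, 213.0], [460.2, 12.4], [43.5, 22.2], 81.1)
w ([141.0, 198.0], [396.7, -255.0], [41.8, 41.3], 87.6)
s ([228.0, 337.0], [405.8, -286.4], [39.3, 40.3], 87.6)
s ([265.0, 227.0], [454.6, -10.7], [98.4, 23.2], 82.0)
s ([308.0, 211.0], [546.3, 42.3], [52.2, 95.7], 80.9)
t ([295.0, 226.0], [460.6, 23.6], [24.7, 24.8], 89.6)
t ([286.0, 189.0], [546.1, 41.0], [53.2, 97.9], 80.3)
```

View pics/n1.png

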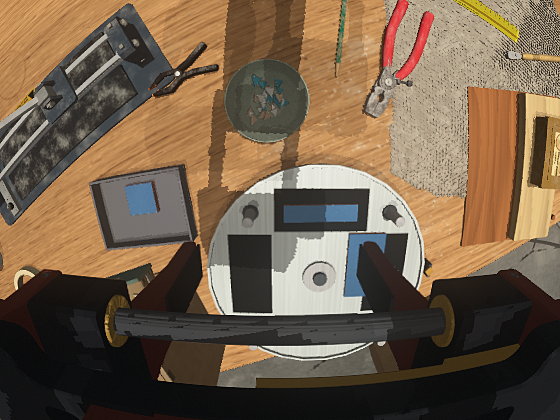

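View pics/n2.png

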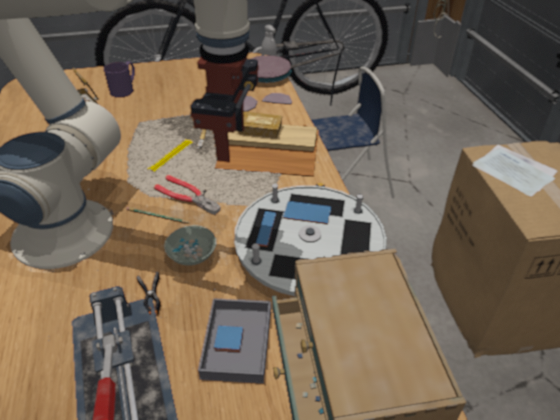

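Although released on target, the wide strip was knocked 30 mm inward. It now lies flat at (545.6,40.6), off its pad, with the hub in the way of a centre grip. I'll grip it 33 mm off-centre to clear the hub, shift it outward, then regrip at its centre.

```bash
python3 - <<'E'
from h import *
mt(513.1,46.1,120,170.4)
ml(513.1,46.1,60,170.4,.1);ml(513.1,46.1,48.5,170.4,.03)
close();rep()
ml(513.1,46.1,51.5,170.4,.03)
ml(530.8,61.1,51.5,171,.05)
ml(530.8,61.1,49.2,171,.03)
gripper_open();rep()
ml(530.8,61.1,120,171,.1)
mt(420,-20,300,171)
g=save("o1","wrist")
for r in rects(g,.044,True):print("w",r)
g=save("o2","side")
for r in rects(g,.044):print("s",r)
g=save("o3","top")
for r in rects(g,.044):print("t",r)
for r in pads(g,False):print("p",r)
E
```

```text
t61.4 [513.5  45.9 121.4] f [-0.1  0.1 -0.4] gap87.8
t62.2 [513.4  46.   60.7] f [ 0.4 -0.4  0.1] gap88.1
t62.7 [513.   46.1  48.3] f [-0.1 -0.5  0.3] gap87.7
t63.4 [513.1  46.1  48.5] f [-0.2  0.7  0. ] gap53.4
t63.6 [513.2  46.1  51.7] f [-0.1  0.5 -1.2] gap53.4
t64.2 [530.8  61.2  51.3] f [ 0.8  0.8 -0.8] gap53.3
t64.5 [530.5  61.   48.9] f [ 0.6 -1.  -1.3] gap53.6
t65.2 [530.8  61.1  49.2] f [ 0.5 -0.4  0.7] gap87.9
t66.0 [530.5  61.1 119.2] f [-0.1  0.2 -0.8] gap87.7
t67.0 [420.2 -19.8 298.2] f [ 0.5 -0.6 -0.2] gap87.9
w ([346.0, 265.0], [562.5, 54.1], [52.5, 98.9], 81.6)
w ([115.0, 190.0], [398.3, -252.5], [41.7, 41.6], 87.6)
s ([228.0, 337.0], [405.8, -286.4], [39.3, 40.3], 87.6)
s ([265.0, 228.0], [454.5, -11.8], [96.3, 23.0], 82.6)
s ([315.0, 206.0], [561.7, 58.0], [52.1, 99.9], 81.8)
t ([422.0, 254.0], [399.1, -260.1], [39.9, 43.1], 0.0)
t ([279.0, 181.0], [562.8, 58.4], [49.9, 100.3], 80.2)
p ([320.0, 143.0], [655.2, -42.7], [123.4, 50.5], 90.0)
```

View pics/o2.png

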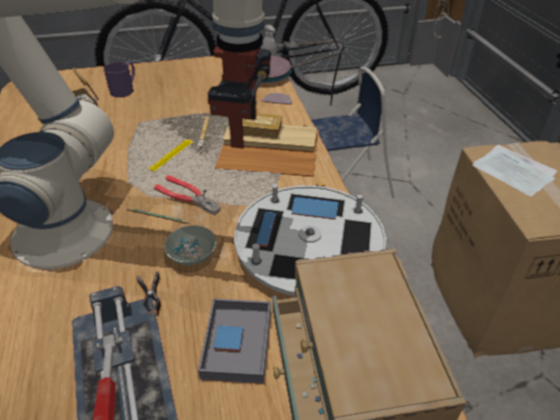

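The strip is now at (562.5,56), about 13 mm inward of target as planned. I'll regrip it at the centre and place it.

```bash
python3 - <<'E'
from h import *
mt(562.7,56,120,171)
ml(562.7,56,60,171,.1);ml(562.7,56,48.5,171,.03)
close();rep()
ml(562.7,56,52,171,.03)
ml(565.8,68.2,52,171,.05)
ml(565.8,68.2,50,171,.03)
hold(.2);gripper_open();rep()
ml(565.8,68.2,80,171,.1)
ml(440,60,200,None,.3)
mt(420,-20,300,171)
g=save("p1","wrist")
for r in rects(g,.044,True):print("w",r)
g=save("p2","side")
for r in rects(g,.044):print("s",r)
g=save("p3","top")
for r in rects(g,.044):print("t",r)
E
```

```text
t68.1 [563.   55.7 121.4] f [ 0.2 -0.   0.5] gap87.7
t68.8 [563.   55.9  60.7] f [ 0.4 -0.2  0.7] gap87.6
t69.3 [562.6  56.   48.3] f [-0.1  0.9 -0.1] gap87.7
t70.0 [562.7  56.   48.6] f [ 0.4 -0.6  0.5] gap53.4
t70.2 [562.8  56.   52.3] f [-0.3 -0.1  0.3] gap53.6
t70.6 [565.8  68.7  51.9] f [ 0.6 -0.  -0.4] gap53.4
t70.9 [565.6  68.1  49.7] f [ 0.9  0.5 -0.4] gap52.9
t71.8 [565.8  68.2  50. ] f [-0.1  0.5 -0.1] gap87.5
t72.2 [566.2  68.2  80.8] f [0.4 0.4 0.1] gap87.5
t73.0 [440.2  60.  198.6] f [ 0.3  0.2 -1.1] gap87.6
t73.6 [420.6 -19.9 297.8] f [ 0.6 -0.3 -0.8] gap87.6
w ([353.0, 263.0], [565.4, 65.2], [51.7, 98.0], 80.0)
w ([115.0, 190.0], [398.4, -252.4], [41.7, 41.5], 87.6)
s ([228.0, 337.0], [405.8, -286.4], [39.4, 40.3], 87.7)
s ([265.0, 227.0], [454.6, -12.0], [96.7, 22.7], 82.7)
s ([315.0, 204.0], [563.6, 66.1], [45.7, 100.9], 81.8)
t ([422.0, 254.0], [399.5, -260.5], [42.1, 42.4], 87.4)
t ([274.0, 180.0], [565.8, 68.2], [53.8, 100.5], 81.7)
```

View pics/p1.png

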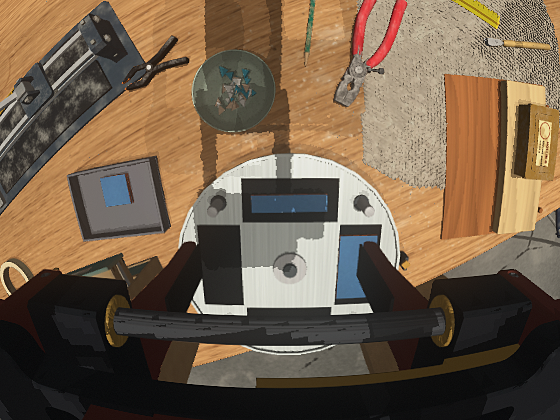

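The wide strip is centred on the load pad to about 1.5 mm. Now the second push.

```bash
python3 - <<'E'
from h import *
push()
gripper_open()
mt(370,200,330,60)
hold(1)
g=save("r1","top")
for r in rects(g,.044):print("t",r)
for r in pads(g,False):print("p",r)
g=save("r2","side")
for r in rects(g,.044):print("s",r)
g=save("r3","wrist")
for r in rects(g,.044,True):print("w",r)
E
```

```text
t77.6 [517.7 103.9 130.2] f [ 0.2  0.  -0. ] gap0.6
t78.3 [518.  104.   62.7] f [ 0.5  0.5 -0.1] gap0.7
t78.9 [491.8  94.4  63. ] f [ 0.6 -0.4 -0.2] gap0.6
t79.5 [465.6  77.7  62.4] f [2.4 1.6 0.3] gap0.4
t80.2 [443.8  55.4  62.3] f [5.1 0.7 0.8] gap0.6
t80.9 [427.   28.8  61.8] f [1.7 1.5 1.4] gap0.8
t81.5 [417.5  -1.1  61.7] f [0.1 1.2 1. ] gap0.1
t82.3 [417.6  -1.2 121.5] f [-0.9  0.2 -0.4] gap0.1
t84.8 [370.1 199.6 329. ] f [ 0.8 -0.1 -0.5] gap87.7
t ([422.0, 254.0], [399.1, -259.7], [39.9, 42.3], 0.0)
t ([310.0, 229.0], [453.7, -11.5], [102.2, 52.7], 81.2)
t ([358.0, 194.0], [537.1, -121.4], [25.8, 100.6], 82.0)
p ([360.0, 195.0], [534.6, -123.7], [53.3, 120.7], 80.9)
p ([274.0, 182.0], [565.1, 69.8], [53.2, 121.1], 81.0)
p ([318.0, 147.0], [647.0, -42.3], [121.1, 52.2], 81.0)
s ([228.0, 337.0], [405.7, -286.2], [40.0, 40.5], 87.2)
s ([287.0, 263.0], [502.7, -113.6], [22.4, 33.0], 81.2)
s ([265.0, 227.0], [454.9, -9.0], [98.0, 51.3], 81.5)
w ([398.0, 254.0], [458.9, -12.9], [98.2, 46.7], 81.5)
```

View pics/r1.png

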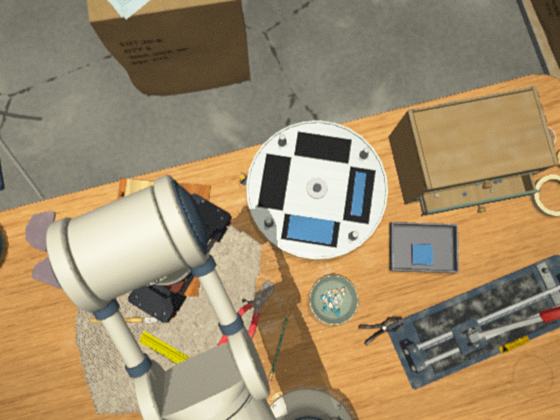

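View pics/r2.png

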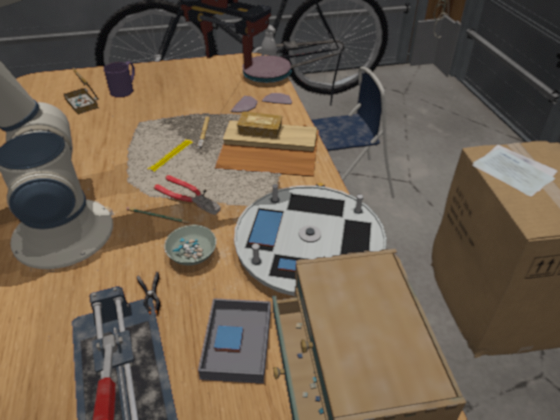

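View pics/r3.png

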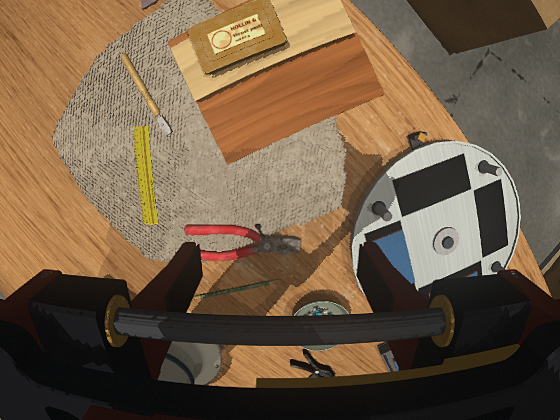

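```bash
python3 - <<'E'
from h import *
hold(1.0)
g=get_image("top")
for r in rects(g,.044):print("t",r)
for r in pads(g,False):print("p",r)
rep();job_done()
E
```

```text
t ([422.0, 254.0], [399.1, -260.2], [39.9, 43.2], 0.0)
t ([310.0, 229.0], [453.7, -11.5], [101.8, 52.4], 81.5)
t ([358.0, 193.0], [536.7, -121.5], [25.4, 100.0], 81.6)
p ([359.0, 195.0], [534.9, -123.7], [53.2, 120.1], 80.9)
p ([274.0, 181.0], [565.1, 69.9], [52.9, 121.2], 81.0)
p ([324.0, 147.0], [647.0, -42.5], [121.4, 52.0], 81.0)
t87.0 [370. 200. 330.] f [ 0.1 -0.3  0.2] gap88.1
the job is handed in; nothing more can be done
```

The job is done and handed in at 87 s. Both old tiles are in the offcut box, one on the other. Only the narrow and wide strips were present. I loaded them in that order, with one gentle push of the table anticlockwise after each.

After I first laid the wide strip down, it was found knocked about 30 mm toward the hub. I regripped it off-centre to clear the hub, moved it outward, and placed it again before the last push.

**Last checks:**
- **Wide strip:** on the pad one station past the pointer, within about 1 mm in the top view. The side view differs by about 3 mm.
- **Narrow strip:** on the second pad, about 3 mm off centre toward the hub. I released it slightly inward on purpose, to keep the fingers off the rim.
- **Table:** at rest in its detent, with the pad angles unchanged between pictures more than a second apart.
- **Board and tin:** they look undisturbed in the last side and wrist pictures; I did not measure them.

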